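# Turn round a row of button sample jars from one rack to the other

## Task

Move the four button sample jars from the rack they stand in to the empty rack, one jar in each compartment, in reverse order counted from the racks' handles: the jar nearest the handle of the first rack goes into the compartment farthest from the handle of the other rack, and so on along the row. Keep the jars upright all the while and leave each standing flat on the floor of its compartment.

Things in the scene. Friction and masses are not known exactly. Their poses are not given: they have to be found in the camera images.
- jar_tall: the tall slim round sample jar: 80 mm high, body 36 mm diameter, lid 38 mm diameter taking up the top 16 mm. Pale frosted plastic, white lid with a flat dark sample button on top (4 mm more). Origin: centre of underside, z up. 50 to 130 g, closed, rigid.
- jar_squat: the squat wide round sample jar: 50 mm high, body 43 mm diameter, lid 46 mm diameter taking up the top 16 mm. Pale frosted plastic, white lid with a flat dark sample button on top (4 mm more). Origin: centre of underside, z up. 50 to 130 g, closed, rigid.
- jar_square: the square sample jar: 65 mm high, body 34 x 34 mm, lid 36 x 36 mm taking up the top 17 mm; x and y are square to its sides, within 12 degrees of the rack's at the start. Pale frosted plastic, white lid with a flat dark sample button on top (4 mm more). Origin: centre of underside, z up. 50 to 130 g, closed, rigid.
- jar_necked: the necked sample jar: 78 mm high, round body 44 mm diameter up to 32 mm, sloping shoulder up to 46 mm, then a narrow 26 mm diameter cap taking up the top 28 mm. Pale frosted plastic, white lid with a flat dark sample button on top (4 mm more). Origin: centre of underside, z up. 50 to 130 g, closed, rigid.
- pad_tall: grey felt-like pad, 62 x 62 x 3 mm, fixed in a compartment of the full rack under the tall jar at the start; it stays there and so marks which compartment that jar came from. All four pads look alike. Origin: centre of its underside, 4 mm above the table; axes as the full rack's.
- pad_squat: grey felt-like pad, 62 x 62 x 3 mm, fixed in a compartment of the full rack under the squat jar at the start; it stays there and so marks which compartment that jar came from. All four pads look alike. Origin: centre of its underside, 4 mm above the table; axes as the full rack's.
- pad_square: grey felt-like pad, 62 x 62 x 3 mm, fixed in a compartment of the full rack under the square jar at the start; it stays there and so marks which compartment that jar came from. All four pads look alike. Origin: centre of its underside, 4 mm above the table; axes as the full rack's.
- pad_necked: grey felt-like pad, 62 x 62 x 3 mm, fixed in a compartment of the full rack under the necked jar at the start; it stays there and so marks which compartment that jar came from. All four pads look alike. Origin: centre of its underside, 4 mm above the table; axes as the full rack's.
- rack_full: the full rack, in which the four jars stand at the start, one per compartment: four open compartments in a row along y, centres at y = -102, -34, 34, 102 mm, 64 x 64 mm inside, wall tops 18 mm and grey floor pads 7 mm above the table; wire handle sticking out 30 mm at its +y end. Fixed, yellow-edged, 72 (x) by 276 mm (y). Origin: centre of underside, on the table.
- rack_empty: the other rack, of the same make, empty at the start: four open compartments in a row along y, centres at y = -102, -34, 34, 102 mm, 64 x 64 mm inside, wall tops 18 mm and grey floor pads 7 mm above the table; wire handle sticking out 30 mm at its +y end. Fixed, yellow-edged, 72 (x) by 276 mm (y). Origin: centre of underside, on the table.
Things that resemble listed ones, but are neither listed nor needed, are in the scene too. Leave any green look-alike of the pad_square alone.

How it is judged:
By the outcome, as a careful person would: the job done as asked, in the order asked, and still so for the second after the job is handed in, with the robot touching nothing.
It also fails if it takes over 120 s, if anything falls off the work surface, if the arm or the gripper's body presses on something with over 40 N, if the wrist force passes 120 N, or if a joint passes its speed limit or range.

## Robot

A 7-joint arm with a two-finger parallel gripper is mounted at the origin on the work surface. World frame = base frame: x ahead of the robot, y to its left, z up, the work surface at z = 0. Lengths are in mm, angles in rad, forces in N, time in s.
With the tool pointing down it reaches from about 400 to 900 mm from the base axis. Payload 5.6 kg.
Tool frame: the origin (TCP) lies between the finger pads; the fingertips stand 25 mm ahead of it and the grasp point (between the pads) lies 6 mm ahead of it; z points along the fingers, y is the line along which they close (so a half turn about z gives the same grasp; the last joint's range is limited). The gripper opens to 92 mm and grips with 3 to 60 N. Pads are 20 mm wide; open, the fingers measure 128 mm over their backs; the gripper's body (75 mm by 189 mm) begins 69 mm behind the grasp point.
Start: joints at [-1.197, 0.468, -0.012, 1.603, 0.006, 1.071, -0.056], TCP at [263.183, 594.342, 239.592] pointing down, gripper open.
Joint ranges: [-2.53, 2.53], [-0.31, 2.02], [-1.57, 1.55], [0.28, 2.44], [-1.29, 4.43], [0.15, 1.84], [-2.92, 2.92]. Speed limits (rad/s): [2.57, 2.57, 3.14, 3.14, 3.14, 3.14, 3.14].

## Interface

Orientations are given as [roll, pitch, yaw] about the fixed x, y, z axes, in that order (R = Rz(yaw) Ry(pitch) Rx(roll)).
In Python, from cell import manip gives the robot as it stands.
- The arm moves only by the shell command python3 -m inch 'ROWS'. ROWS is JSON, a list of rows, each an object of numbers: "hand": the opening, from 0 (shut) to 1 (fully open); "tx", "ty", "tz": the shift along the world's x, y, z in mm; "yaw": the turn about the world's z in degrees. A call has exactly 8 rows; each row is the pose to reach, as a shift and turn from the pose commanded when the call began; what a row does not reach only later rows make up. A row lasts 1/8 s, in which the tool goes at most 62.5 mm and 10.7 degrees, less where a joint would pass 70% of its speed; a pose out of reach is approached as far as the arm can. A call with a gripper value outside its range is refused whole. The fingers move at their own pace and stop on an object; the grip force is fixed at half the most. Time passes only in rows, so rows that repeat a pose let the fingers close, or fill a call up. It gives the time, the measured TCP pose, the force, the opening and the grip force at its end, in the units of the state.
- manip.state(): the state, without advancing time (a new reading comes with each control period).
- manip.snapshot(name): name is "side" or "top" or "wrist"; returns (picture, depth): 420x560x3 uint8, blue, green, red; 420x560 float32, mm along the optical axis (not along the pixel's ray), 0 where there is no reading.
- manip.camera_params(name): a dict with "mtx" (3x3 intrinsics, pixels), "pose" (4x4, takes a point from camera to world coordinates); the wrist camera has in their place "mount" (4x4, takes a point from camera to tool coordinates, whose origin is the TCP and whose axes are the flange's). Camera axes: x right, y up, looking along -z (the intrinsics and any distortion apply to the point x, -y, -z); pixel columns grow to the right and rows downward; lengths in mm; the calibration is good to about 2 mm. The wrist camera is an equidistant fisheye: a pixel r from the principal point sees the ray r / f radians off the axis. A picture is of the moment at which its call begins: read the wrist's pose just before it. camera_params takes no time and is no camera call.
- manip.close_job(): hands the job in; it is judged then, once.
The state is a dict: "time_s": time; "joint_positions": joint angles; "joint_velocities": joint speeds; "joint_efforts": joint torques, N m; "eef_pos": TCP position; "orientation": TCP orientation; "wrist_force": force on the tool from outside, world axes, zero at the start; "wrist_torque": the same for the moment, N m; "finger_gap": opening from 0.0 (shut) to 1.0 (fully open); "grasp_force": force on a finger pad.
Only numpy, scipy, OpenCV 4.12 (cv2) and the standard library are available. Lean on these libraries where they do the work, as an engineer would, in place of code of your own. Each camera call takes 0.05 s, during which the arm holds its last target. There are 200 camera calls.

## Working session

There is one attempt and no reset: what is moved stays moved. The work goes in short steps, Python scripts to look and compute and a shell command to move; the robot and the scene stay as the last step left them, time stands still between calls to the robot, and variables do not carry over. Pictures are saved under pics/ and viewed, at most 14 in all, crops included, and the job is handed in when it is done.

```bash
mkdir -p pics; ls; cat > h.py <<'E'
import numpy as np,cv2
from cell import manip
def grab(n):
    s=manip.state(); im,d=manip.snapshot(n); np.savez(f'{n}.npz',im=im,d=d,p=s['eef_pos'],o=s['orientation']); return im,d
def world(n,d):
    c=manip.camera_params(n);K=c['mtx'];K=np.array(K);T=np.array(c['pose'])
    v,u=np.mgrid[:d.shape[0],:d.shape[1]]
    X=np.stack([(u-K[0,2])/K[0,0]*d,-(v-K[1,2])/K[1,1]*d,-d,np.ones_like(d)],-1)
    return (X@T.T)[...,:3]
E
python3 - <<'E'
from h import *
for n in('top','side'):
    im,d=grab(n);c=manip.camera_params(n);print({k:np.round(v,3).tolist() if k!='name' else v for k,v in c.items()})
    W=world(n,d);print([np.round(W[r,c]).tolist() for r,c in((100,100),(210,280),(350,450))])
    cv2.imwrite(f'pics/{n}0.png',im)
E
```

```text
pics
{'mtx': [[477.128, 0.0, 287.977], [0.0, 477.128, 207.709], [0.0, 0.0, 1.0]], 'pose': [[0.014, 0.986, -0.167, 315.722], [-1.0, 0.015, 0.005, -18.234], [0.008, 0.167, 0.986, 1049.409], [0.0, 0.0, 0.0, 1.0]]}
[[726.0, 401.0, 33.0], [489.0, -6.0, -3.0], [192.0, -371.0, 5.0]]
{'mtx': [[404.512, 0.0, 276.459], [0.0, 404.512, 215.341], [0.0, 0.0, 1.0]], 'pose': [[0.749, 0.513, -0.419, 152.748], [-0.662, 0.585, -0.468, -394.343], [0.005, 0.628, 0.778, 671.082], [0.0, 0.0, 0.0, 1.0]]}
[[399.0, 562.0, 48.0], [529.0, 14.0, 1.0], [540.0, -402.0, 1.0]]
```

View pics/top0.png

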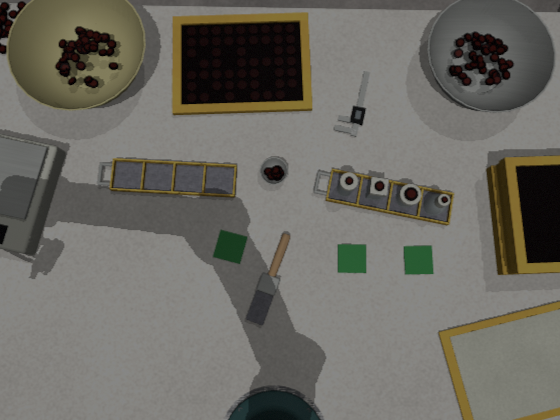

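View pics/side0.png

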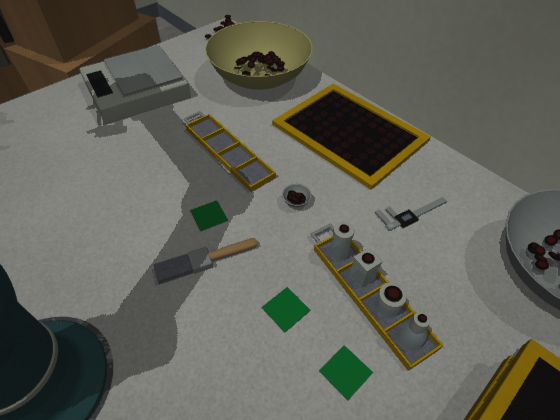

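The top view shows the full rack at (390,195) with its handle on the left at (322,182). Its jars from the handle are tall (349,181), square (379,186), squat (410,194) and necked (443,200). The empty rack is at (173,177), with its handle on the left at (105,173). Possible confusions are the green pads at (231,246), (352,258) and (418,260), the small dish at (273,172) and the yellow trays at (242,62) and (530,214). None of these is a four-compartment rack or a jar.

```bash
cat > meas.py <<'E'
from h import *
def rack(im,W,box):
    r0,r1,c0,c1=box
    hsv=cv2.cvtColor(im,cv2.COLOR_BGR2HSV);m=(hsv[...,1]>120)&(hsv[...,0]>15)&(hsv[...,0]<35)
    m[:r0]=0;m[r1:]=0;m[:,:c0]=0;m[:,c1:]=0
    P=W[m];P=P[(P[:,2]>8)&(P[:,2]<26)]
    (cx,cy),(w,h),a=cv2.minAreaRect(P[:,:2].astype(np.float32))
    if w>h: a-=90;w,h=h,w
    a=(a+90)%180-90
    return np.array([cx,cy]),w,h,a,np.median(P[:,2])
def jars(W,c,a,zmin=45):
    t=np.radians(a);R=np.array([[np.cos(t),-np.sin(t)],[np.sin(t),np.cos(t)]])
    L=(W[...,:2]-c)@R
    out=[]
    for y in(102,34,-34,-102):
        m=(abs(L[...,0])<34)&(abs(L[...,1]-y)<33)&(W[...,2]>40)
        if m.sum()<20: out.append(None);continue
        z=W[...,2];top=np.percentile(z[m],95);q=m&(z>top-9)
        (u,v),(w,h),b=cv2.minAreaRect(W[q][:,:2].astype(np.float32))
        out.append((np.round([u,v,top,w,h,b],1).tolist(),np.round((np.array([u,v])-c)@R,1).tolist()))
    return out
E
python3 - <<'E'
from meas import *
s=manip.state();print(s['eef_pos'],s['orientation'],s['time_s'],s['finger_gap'])
for n,bf,be in(('top',(150,235,312,470),(140,210,90,245)),('side',(220,375,305,450),(105,195,175,280))):
    z=np.load(n+'.npz');im=z['im'];W=world(n,z['d'])
    f=rack(im,W,bf);e=rack(im,W,be);print(n,'full',f,'\nempty',e)
    for j in jars(W,f[0],f[3]):print(j)
    print('empty rack content',jars(W,e[0],e[3]))
    if n=='top':
        for c in((64,190,'scale/30,190'),(70,50,'bowl')):print(c,W[c[1],min(c[0],30)])
    r0,r1,c0,c1=bf
    if n=='side':cv2.imwrite('pics/crop.png',cv2.resize(im[r0:r1,c0:c1],None,fx=3.5,fy=3.5,interpolation=2))
E
```

```text
[262.99767031 593.88267918 238.74944569] [-3.13999614e+00  1.13467022e-04  2.72470521e+00] 0.1 1.0003388090614442
top full (array([ 520.5401001 , -247.92965698]), 72.63289642333984, 275.7014465332031, -10.642288208007812, np.float64(16.277470979360032)) 
empty (array([556.7355957 , 232.79562378]), 72.9515609741211, 275.16326904296875, -2.1114883422851562, np.float64(16.245118547684))
([538.0, -146.9, 91.2, 36.1, 36.8, 60.1], [-1.5, 102.5])
([530.7, -212.3, 76.7, 36.1, 36.3, 82.4], [3.5, 36.9])
([518.2, -282.0, 62.4, 43.3, 43.7, 44.8], [4.0, -33.9])
([501.4, -343.1, 87.9, 25.0, 24.2, 83.6], [-1.3, -97.0])
empty rack content [None, None, None, None]
(64, 190, 'scale/30,190') [512.55954843 519.95327314  61.47247332]
(70, 50, 'bowl') [837.48758452 562.80620324  44.26892826]
side full (array([ 519.64532471, -246.92167664]), 73.40125274658203, 277.1712646484375, -10.705093383789062, np.float64(16.77472422837957)) 
empty (array([624.87573242, 229.84526062]), 212.9869384765625, 280.5404052734375, -2.1796722412109375, np.float64(15.301962513882813))
([535.7, -148.0, 91.5, 37.0, 36.5, 54.2], [-2.6, 100.2])
([530.2, -213.2, 76.9, 36.8, 37.3, 82.4], [4.1, 35.1])
([516.8, -283.0, 62.4, 44.6, 44.7, 62.7], [3.9, -35.9])
([499.9, -344.2, 88.8, 24.1, 25.4, 68.6], [-1.3, -99.3])
empty rack content [None, None, None, None]
```

View pics/crop.png

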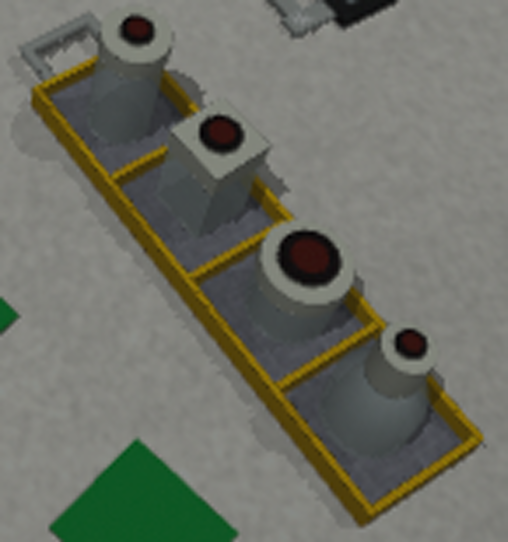

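The crop confirms the order from the handle: tall, square, squat, necked. Heights and sizes match the description. The close line goes across the row, so the tool needs yaw ≈79.3° at the full rack, a turn of −76.8°.

```bash
python3 -m inch '[{"hand":1,"tx":23,"ty":-57,"tz":-10,"yaw":-9.6},{"hand":1,"tx":44,"ty":-115,"tz":-20,"yaw":-19.2},{"hand":1,"tx":65,"ty":-173,"tz":-30,"yaw":-28.8},{"hand":1,"tx":86,"ty":-231,"tz":-40,"yaw":-38.4},{"hand":1,"tx":107,"ty":-289,"tz":-50,"yaw":-48},{"hand":1,"tx":128,"ty":-347,"tz":-60,"yaw":-57.6},{"hand":1,"tx":149,"ty":-405,"tz":-70,"yaw":-67.2},{"hand":1,"tx":170,"ty":-463,"tz":-80,"yaw":-76.8}]'; python3 -m inch '[{"hand":1,"tx":21,"ty":-56},{"hand":1,"tx":42,"ty":-112},{"hand":1,"tx":63,"ty":-168},{"hand":1,"tx":84,"ty":-224},{"hand":1,"tx":103,"ty":-278},{"hand":1,"tx":103,"ty":-278},{"hand":1,"tx":103,"ty":-278},{"hand":1,"tx":103,"ty":-278}]'
```

```text
time_s: 1.1
eef_pos: [433.5, 129.5, 159.4]
orientation: [3.141, -0.0, 1.379]
wrist_force: [1.2, -0.1, -0.4]
finger_gap: 1.0
grasp_force: 0.0validation failed for argument at $[0]...
```

```bash
python3 -m inch '[{"hand":1,"tx":21,"ty":-56,"tz":0,"yaw":0},{"hand":1,"tx":42,"ty":-112,"tz":0,"yaw":0},{"hand":1,"tx":63,"ty":-168,"tz":0,"yaw":0},{"hand":1,"tx":84,"ty":-224,"tz":0,"yaw":0},{"hand":1,"tx":103,"ty":-277,"tz":0,"yaw":0.3},{"hand":1,"tx":103,"ty":-277,"tz":0,"yaw":0.3},{"hand":1,"tx":103,"ty":-277,"tz":0,"yaw":0.3},{"hand":1,"tx":103,"ty":-277,"tz":0,"yaw":0.3}]'
```

```text
time_s: 2.1
eef_pos: [535.9, -143.8, 159.3]
orientation: [-3.141, -0.001, 1.392]
wrist_force: [0.6, 0.3, -0.0]
finger_gap: 0.999
grasp_force: 0.0
```

```bash
python3 -m inch '[{"hand":1,"tx":1,"ty":-3.5,"tz":-20,"yaw":0},{"hand":1,"tx":1,"ty":-3.5,"tz":-45,"yaw":0},{"hand":1,"tx":1,"ty":-3.5,"tz":-65,"yaw":0},{"hand":1,"tx":1,"ty":-3.5,"tz":-79,"yaw":0},{"hand":0.2,"tx":1,"ty":-3.5,"tz":-79,"yaw":0},{"hand":0.2,"tx":1,"ty":-3.5,"tz":-79,"yaw":0},{"hand":0.2,"tx":1,"ty":-3.5,"tz":-79,"yaw":0},{"hand":0.2,"tx":1,"ty":-3.5,"tz":-79,"yaw":0}]'
```

```text
time_s: 3.1
eef_pos: [537.6, -149.2, 81.2]
orientation: [3.14, -0.0, 1.39]
wrist_force: [-0.1, 0.2, 0.8]
finger_gap: 0.586
grasp_force: 0.0
```

```bash
python3 -m inch '[{"hand":0.1,"tx":0,"ty":0,"tz":0,"yaw":0},{"hand":0.1,"tx":0,"ty":0,"tz":0,"yaw":0},{"hand":0.1,"tx":0,"ty":0,"tz":0,"yaw":0},{"hand":0.1,"tx":0,"ty":0,"tz":0,"yaw":0},{"hand":0.1,"tx":0,"ty":0,"tz":5,"yaw":0},{"hand":0.1,"tx":0,"ty":0,"tz":20,"yaw":0},{"hand":0.1,"tx":0,"ty":0,"tz":45,"yaw":0},{"hand":0.1,"tx":0,"ty":0,"tz":60,"yaw":0}]'
```

```text
time_s: 4.1
eef_pos: [537.7, -149.4, 142.4]
orientation: [3.14, -0.0, 1.389]
wrist_force: [-0.2, -0.1, -1.1]
finger_gap: 0.403
grasp_force: 30.0
```

```bash
python3 -m inch '[{"hand":0.1,"tx":2,"ty":20,"tz":5,"yaw":1},{"hand":0.1,"tx":4,"ty":65,"tz":10,"yaw":2},{"hand":0.1,"tx":6,"ty":120,"tz":10,"yaw":4},{"hand":0.1,"tx":9,"ty":175,"tz":10,"yaw":6},{"hand":0.1,"tx":12,"ty":230,"tz":10,"yaw":7},{"hand":0.1,"tx":14,"ty":265,"tz":5,"yaw":8.3},{"hand":0.1,"tx":15,"ty":280,"tz":0,"yaw":8.3},{"hand":0.1,"tx":15,"ty":280,"tz":0,"yaw":8.3}]'
```

```text
time_s: 5.1
eef_pos: [551.4, 131.5, 139.8]
orientation: [-3.14, 0.001, 1.536]
wrist_force: [-0.1, -0.9, 0.1]
finger_gap: 0.405
grasp_force: 30.0
```

```bash
python3 -m inch '[{"hand":0.1,"tx":1,"ty":0,"tz":-20,"yaw":0},{"hand":0.1,"tx":1,"ty":0,"tz":-40,"yaw":0},{"hand":0.1,"tx":1,"ty":0,"tz":-52,"yaw":0},{"hand":0.1,"tx":1,"ty":0,"tz":-57,"yaw":0},{"hand":0.1,"tx":1,"ty":0,"tz":-59.5,"yaw":0},{"hand":0.1,"tx":1,"ty":0,"tz":-59.5,"yaw":0},{"hand":1,"tx":1,"ty":0,"tz":-59.5,"yaw":0},{"hand":1,"tx":1,"ty":0,"tz":-59.5,"yaw":0}]'; python3 -m inch '[{"hand":1,"tx":0,"ty":0,"tz":0,"yaw":0},{"hand":1,"tx":0,"ty":0,"tz":0,"yaw":0},{"hand":1,"tx":0,"ty":0,"tz":0,"yaw":0},{"hand":1,"tx":0,"ty":0,"tz":15,"yaw":0},{"hand":1,"tx":0,"ty":0,"tz":45,"yaw":0},{"hand":1,"tx":0,"ty":0,"tz":80,"yaw":0},{"hand":1,"tx":-2,"ty":-40,"tz":90,"yaw":-1},{"hand":1,"tx":-4,"ty":-90,"tz":90,"yaw":-2}]'
```

```text
time_s: 6.1
eef_pos: [553.5, 131.0, 81.6]
orientation: [3.141, -0.0, 1.535]
wrist_force: [-0.4, 0.2, 0.6]
finger_gap: 0.598
grasp_force: 0.0
time_s: 7.1
eef_pos: [550.2, 41.1, 173.4]
orientation: [3.138, -0.002, 1.502]
wrist_force: [0.5, -0.6, -1.0]
finger_gap: 0.997
grasp_force: 0.0
```

```bash
python3 - <<'E'
from meas import *
im,d=grab('top');W=world('top',d);e=rack(im,W,(140,210,90,245));print(e)
print(jars(W,np.array([556.7,232.8]),-2.1)); s=manip.state();print(s['eef_pos'],np.degrees(s['orientation']))
for j in jars(W,np.array([520.5,-247.9]),-10.65):print(j)
cv2.imwrite('pics/t1.png',im)
E
```

```text
(array([558.99475098, 298.1178894 ]), 72.08116149902344, 143.64974975585938, -2.22613525390625, np.float64(16.274756697615203))
[None, None, None, None]
[549.15507131  31.88057218 173.18417908] [179.83826297   0.18282218  85.42304099]
None
([531.2, -212.3, 76.5, 36.2, 36.1, 83.8], [3.9, 37.0])
([517.8, -281.5, 62.3, 45.0, 43.8, 88.5], [3.5, -33.6])
([501.4, -342.8, 88.1, 23.5, 24.2, 2.2], [-1.2, -96.8])
```

View pics/t1.png

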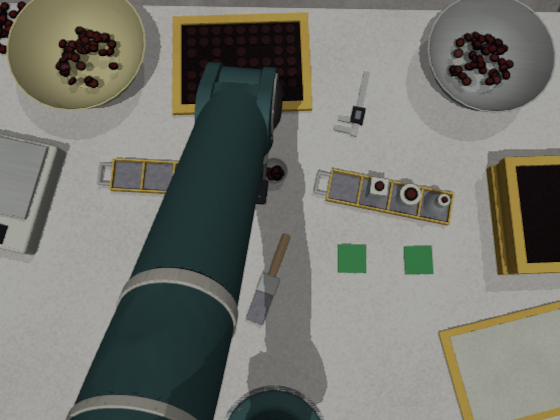

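The view shows three jars untouched in the full rack. The arm hides the newly placed tall jar near (222,178), so I will check it from over the other rack.

```bash
python3 -m inch '[{"hand":1,"tx":-4,"ty":-50,"tz":-5,"yaw":-1},{"hand":1,"tx":-8,"ty":-108,"tz":-10,"yaw":-2},{"hand":1,"tx":-12,"ty":-166,"tz":-15,"yaw":-2.4},{"hand":1,"tx":-16,"ty":-220,"tz":-20,"yaw":-2.4},{"hand":1,"tx":-18.5,"ty":-244,"tz":-20,"yaw":-2.4},{"hand":1,"tx":-18.5,"ty":-244,"tz":-20,"yaw":-2.4},{"hand":1,"tx":-18.5,"ty":-244,"tz":-20,"yaw":-2.4},{"hand":1,"tx":-18.5,"ty":-244,"tz":-30,"yaw":-2.4}]'; python3 - <<'E'
from meas import *
im,d=grab('top');W=world('top',d)
for j in jars(W,np.array([556.7,232.8]),-2.1):print(j)
s=manip.state();print(s['eef_pos'],np.degrees(s['orientation']))
E
```

```text
time_s: 8.15
eef_pos: [531.8, -201.3, 141.5]
orientation: [3.14, -0.001, 1.46]
wrist_force: [0.2, 0.2, -0.0]
finger_gap: 0.998
grasp_force: 0.0
None
None
None
([553.2, 132.2, 91.5, 36.0, 35.9, 5.4], [0.2, -100.7])
[ 530.63554554 -201.00473906  139.68468342] [-1.79928440e+02 -5.03284639e-02  8.36782729e+01]
```

```bash
python3 -m inch '[{"hand":1,"tx":0,"ty":-11,"tz":-10,"yaw":-0.5},{"hand":1,"tx":0,"ty":-11,"tz":-35,"yaw":-0.5},{"hand":1,"tx":0,"ty":-11,"tz":-60,"yaw":-0.5},{"hand":1,"tx":0,"ty":-11,"tz":-74,"yaw":-0.5},{"hand":1,"tx":0,"ty":-11,"tz":-74,"yaw":-0.5},{"hand":0.1,"tx":0,"ty":-11,"tz":-74,"yaw":-0.5},{"hand":0.1,"tx":0,"ty":-11,"tz":-74,"yaw":-0.5},{"hand":0.1,"tx":0,"ty":-11,"tz":-74,"yaw":-0.5}]'; python3 -m inch '[{"hand":0.1,"tx":0,"ty":0,"tz":0,"yaw":0},{"hand":0.1,"tx":0,"ty":0,"tz":0,"yaw":0},{"hand":0.1,"tx":0,"ty":0,"tz":0,"yaw":0},{"hand":0.1,"tx":0,"ty":0,"tz":0,"yaw":0},{"hand":0.1,"tx":0,"ty":0,"tz":0,"yaw":0},{"hand":0.1,"tx":0,"ty":0,"tz":5,"yaw":0},{"hand":0.1,"tx":0,"ty":0,"tz":35,"yaw":0},{"hand":0.1,"tx":0,"ty":0,"tz":60,"yaw":0}]'
```

```text
time_s: 9.2
eef_pos: [531.1, -214.2, 67.7]
orientation: [3.14, 0.0, 1.449]
wrist_force: [-0.1, -0.2, -0.0]
finger_gap: 0.695
grasp_force: 0.0
time_s: 10.2
eef_pos: [530.5, -214.2, 127.9]
orientation: [-3.141, 0.0, 1.449]
wrist_force: [0.7, 0.4, -1.4]
finger_gap: 0.388
grasp_force: 30.0
```

```bash
python3 -m inch '[{"hand":0.1,"tx":1,"ty":15,"tz":30,"yaw":0},{"hand":0.1,"tx":4,"ty":65,"tz":50,"yaw":1},{"hand":0.1,"tx":7,"ty":120,"tz":50,"yaw":2},{"hand":0.1,"tx":11,"ty":175,"tz":50,"yaw":3},{"hand":0.1,"tx":14,"ty":230,"tz":50,"yaw":4},{"hand":0.1,"tx":17,"ty":285,"tz":50,"yaw":4.9},{"hand":0.1,"tx":21,"ty":340,"tz":50,"yaw":4.9},{"hand":0.1,"tx":23,"ty":385,"tz":50,"yaw":4.9}]'; python3 -m inch '[{"hand":0.1,"tx":1,"ty":20,"tz":0,"yaw":0},{"hand":0.1,"tx":1.5,"ty":28,"tz":0,"yaw":0},{"hand":0.1,"tx":1.5,"ty":28,"tz":0,"yaw":0},{"hand":0.1,"tx":1.5,"ty":28,"tz":0,"yaw":0},{"hand":0.1,"tx":1.5,"ty":28,"tz":-10,"yaw":0},{"hand":0.1,"tx":1.5,"ty":28,"tz":-30,"yaw":0},{"hand":0.1,"tx":1.5,"ty":28,"tz":-50,"yaw":0},{"hand":0.1,"tx":1.5,"ty":28,"tz":-50,"yaw":0}]'
```

```text
time_s: 11.2
eef_pos: [553.4, 173.3, 177.3]
orientation: [3.142, -0.0, 1.536]
wrist_force: [-0.1, 0.1, -0.3]
finger_gap: 0.388
grasp_force: 30.0
time_s: 12.2
eef_pos: [553.9, 197.9, 125.0]
orientation: [-3.138, 0.002, 1.534]
wrist_force: [-0.1, 0.4, -0.6]
finger_gap: 0.388
grasp_force: 30.0
```

```bash
python3 -m inch '[{"hand":0.1,"tx":1,"ty":1,"tz":-20,"yaw":0},{"hand":0.1,"tx":1,"ty":1,"tz":-40,"yaw":0},{"hand":0.1,"tx":1,"ty":1,"tz":-52,"yaw":0},{"hand":0.1,"tx":1,"ty":1,"tz":-57,"yaw":0},{"hand":0.1,"tx":1,"ty":1,"tz":-59.5,"yaw":0},{"hand":0.1,"tx":1,"ty":1,"tz":-59.5,"yaw":0},{"hand":1,"tx":1,"ty":1,"tz":-59.5,"yaw":0},{"hand":1,"tx":1,"ty":1,"tz":-59.5,"yaw":0}]'; python3 -m inch '[{"hand":1,"tx":0,"ty":0,"tz":0,"yaw":0},{"hand":1,"tx":0,"ty":0,"tz":0,"yaw":0},{"hand":1,"tx":0,"ty":0,"tz":0,"yaw":0},{"hand":1,"tx":0,"ty":0,"tz":15,"yaw":0},{"hand":1,"tx":0,"ty":0,"tz":50,"yaw":0},{"hand":1,"tx":0,"ty":0,"tz":100,"yaw":0},{"hand":1,"tx":-2,"ty":-40,"tz":110,"yaw":-1},{"hand":1,"tx":-4,"ty":-90,"tz":110,"yaw":-2}]'
```

```text
time_s: 13.2
eef_pos: [556.6, 200.0, 68.2]
orientation: [3.141, -0.0, 1.534]
wrist_force: [-0.4, -0.3, 0.1]
finger_gap: 0.587
grasp_force: 0.0
time_s: 14.2
eef_pos: [553.2, 110.2, 180.1]
orientation: [3.138, -0.002, 1.502]
wrist_force: [0.1, -0.8, -0.7]
finger_gap: 0.997
grasp_force: 0.0
```

```bash
python3 -m inch '[{"hand":1,"tx":-5,"ty":-55,"tz":0,"yaw":-1},{"hand":1,"tx":-10,"ty":-110,"tz":0,"yaw":-2},{"hand":1,"tx":-15,"ty":-165,"tz":-10,"yaw":-3},{"hand":1,"tx":-20,"ty":-220,"tz":-20,"yaw":-4},{"hand":1,"tx":-25,"ty":-275,"tz":-30,"yaw":-5},{"hand":1,"tx":-30,"ty":-330,"tz":-30,"yaw":-6.6},{"hand":1,"tx":-34,"ty":-375,"tz":-30,"yaw":-6.6},{"hand":1,"tx":-35,"ty":-392,"tz":-30,"yaw":-6.6}]'; python3 - <<'E'
from meas import *
im,d=grab('top');W=world('top',d)
for j in jars(W,np.array([556.7,232.8]),-2.1):print(j)
for i in range(2):
  manip.snapshot('side');s=manip.state();print(s['eef_pos'],np.degrees(s['orientation']))
E
```

```text
time_s: 15.2
eef_pos: [516.4, -285.5, 148.7]
orientation: [3.14, 0.001, 1.38]
wrist_force: [0.4, 0.9, 0.2]
finger_gap: 0.995
grasp_force: 0.0
None
None
([556.3, 201.1, 77.0, 36.0, 36.7, 87.0], [0.8, -31.7])
([553.3, 132.1, 91.0, 36.6, 35.4, 3.9], [0.3, -100.8])
[ 516.92962355 -283.68482421  148.2426816 ] [1.79950547e+02 3.13605999e-02 7.91576675e+01]
[ 517.37039642 -281.63891511  147.90383503] [ 1.79986107e+02 -4.09962362e-02  7.92970375e+01]
```

```bash
python3 -m inch '[{"hand":1,"tx":0,"ty":0,"tz":-20,"yaw":0},{"hand":1,"tx":0,"ty":0,"tz":-50,"yaw":0},{"hand":1,"tx":0,"ty":0,"tz":-80,"yaw":0},{"hand":1,"tx":0,"ty":0,"tz":-95,"yaw":0},{"hand":1,"tx":0,"ty":0,"tz":-96,"yaw":0},{"hand":0.1,"tx":0,"ty":0,"tz":-96,"yaw":0},{"hand":0.1,"tx":0,"ty":0,"tz":-96,"yaw":0},{"hand":0.1,"tx":0,"ty":0,"tz":-96,"yaw":0}]'; python3 -m inch '[{"hand":0.1,"tx":0,"ty":0,"tz":0,"yaw":0},{"hand":0.1,"tx":0,"ty":0,"tz":0,"yaw":0},{"hand":0.1,"tx":0,"ty":0,"tz":0,"yaw":0},{"hand":0.1,"tx":0,"ty":0,"tz":0,"yaw":0},{"hand":0.1,"tx":0,"ty":0,"tz":5,"yaw":0},{"hand":0.1,"tx":0,"ty":0,"tz":25,"yaw":0},{"hand":0.1,"tx":0,"ty":0,"tz":65,"yaw":0},{"hand":0.1,"tx":0,"ty":0,"tz":110,"yaw":0}]'
```

```text
time_s: 16.35
eef_pos: [517.7, -282.3, 52.4]
orientation: [3.14, 0.0, 1.384]
wrist_force: [-0.7, -0.6, 0.3]
finger_gap: 0.697
grasp_force: 0.0
time_s: 17.35
eef_pos: [516.8, -282.1, 163.4]
orientation: [-3.141, 0.0, 1.384]
wrist_force: [-0.4, 0.2, -0.8]
finger_gap: 0.49
grasp_force: 30.0
```

```bash
python3 -m inch '[{"hand":0.1,"tx":2,"ty":25,"tz":5,"yaw":1},{"hand":0.1,"tx":6,"ty":80,"tz":5,"yaw":2},{"hand":0.1,"tx":10,"ty":138,"tz":5,"yaw":3},{"hand":0.1,"tx":14,"ty":196,"tz":5,"yaw":4},{"hand":0.1,"tx":18,"ty":254,"tz":5,"yaw":5},{"hand":0.1,"tx":22,"ty":312,"tz":5,"yaw":6},{"hand":0.1,"tx":26,"ty":370,"tz":5,"yaw":7},{"hand":0.1,"tx":30,"ty":428,"tz":5,"yaw":8.6}]'; python3 -m inch '[{"hand":0.1,"tx":4,"ty":55,"tz":0,"yaw":0},{"hand":0.1,"tx":8,"ty":100,"tz":0,"yaw":0},{"hand":0.1,"tx":10.5,"ty":121,"tz":0,"yaw":0},{"hand":0.1,"tx":10.5,"ty":121.5,"tz":0,"yaw":0},{"hand":0.1,"tx":10.5,"ty":121.5,"tz":0,"yaw":0},{"hand":0.1,"tx":10.5,"ty":121.5,"tz":-20,"yaw":0},{"hand":0.1,"tx":10.5,"ty":121.5,"tz":-60,"yaw":0},{"hand":0.1,"tx":10.5,"ty":121.5,"tz":-75,"yaw":0}]'
```

```text
time_s: 18.35
eef_pos: [547.3, 147.6, 168.1]
orientation: [3.14, -0.0, 1.535]
wrist_force: [1.1, 0.2, -0.2]
finger_gap: 0.492
grasp_force: 30.0
time_s: 19.35
eef_pos: [556.0, 265.2, 88.5]
orientation: [-3.137, 0.003, 1.533]
wrist_force: [-0.6, -0.1, -0.5]
finger_gap: 0.494
grasp_force: 30.0
```

```bash
python3 -m inch '[{"hand":0.1,"tx":1,"ty":1,"tz":-15,"yaw":0},{"hand":0.1,"tx":1,"ty":1,"tz":-28,"yaw":0},{"hand":0.1,"tx":1,"ty":1,"tz":-36,"yaw":0},{"hand":0.1,"tx":1,"ty":1,"tz":-39.5,"yaw":0},{"hand":0.1,"tx":1,"ty":1,"tz":-39.5,"yaw":0},{"hand":0.1,"tx":1,"ty":1,"tz":-39.5,"yaw":0},{"hand":1,"tx":1,"ty":1,"tz":-39.5,"yaw":0},{"hand":1,"tx":1,"ty":1,"tz":-39.5,"yaw":0}]'; python3 -m inch '[{"hand":1,"tx":0,"ty":0,"tz":0,"yaw":0},{"hand":1,"tx":0,"ty":0,"tz":0,"yaw":0},{"hand":1,"tx":0,"ty":0,"tz":0,"yaw":0},{"hand":1,"tx":0,"ty":0,"tz":15,"yaw":0},{"hand":1,"tx":0,"ty":0,"tz":60,"yaw":0},{"hand":1,"tx":0,"ty":0,"tz":115,"yaw":0},{"hand":1,"tx":-2,"ty":-40,"tz":120,"yaw":-1},{"hand":1,"tx":-6,"ty":-95,"tz":120,"yaw":-2}]'; python3 -m inch '[{"hand":1,"tx":-5,"ty":-60,"tz":0,"yaw":-1},{"hand":1,"tx":-10,"ty":-118,"tz":0,"yaw":-2},{"hand":1,"tx":-16,"ty":-176,"tz":0,"yaw":-3},{"hand":1,"tx":-22,"ty":-234,"tz":0,"yaw":-4},{"hand":1,"tx":-28,"ty":-292,"tz":0,"yaw":-5},{"hand":1,"tx":-34,"ty":-350,"tz":0,"yaw":-6.6},{"hand":1,"tx":-40,"ty":-408,"tz":0,"yaw":-6.6},{"hand":1,"tx":-46,"ty":-464,"tz":0,"yaw":-6.6}]'
```

```text
time_s: 20.35
eef_pos: [558.9, 268.5, 52.4]
orientation: [3.141, -0.0, 1.534]
wrist_force: [0.4, 0.2, -0.5]
finger_gap: 0.684
grasp_force: 0.0
time_s: 21.35
eef_pos: [553.4, 174.1, 174.4]
orientation: [3.138, -0.002, 1.502]
wrist_force: [0.7, -0.4, -0.7]
finger_gap: 1.001
grasp_force: 0.0
time_s: 22.35
eef_pos: [506.6, -292.7, 173.4]
orientation: [3.14, -0.0, 1.384]
wrist_force: [0.9, 0.1, 0.3]
finger_gap: 1.001
grasp_force: 0.0
```

```bash
python3 -m inch '[{"hand":1,"tx":-3,"ty":-30,"tz":0,"yaw":0},{"hand":1,"tx":-6,"ty":-51,"tz":0,"yaw":0},{"hand":1,"tx":-6,"ty":-51,"tz":0,"yaw":0},{"hand":1,"tx":-6,"ty":-51,"tz":-30,"yaw":0},{"hand":1,"tx":-6,"ty":-51,"tz":-50,"yaw":0},{"hand":1,"tx":-6,"ty":-51,"tz":-50,"yaw":0},{"hand":1,"tx":-6,"ty":-51,"tz":-50,"yaw":0},{"hand":1,"tx":-6,"ty":-51,"tz":-50,"yaw":0}]'; python3 - <<'E'
from meas import *
im,d=grab('top');W=world('top',d)
for j in jars(W,np.array([556.7,232.8]),-2.1):print(j)
for i in range(2):
  manip.snapshot('side');s=manip.state();print(s['eef_pos'],np.degrees(s['orientation']))
E
```

```text
time_s: 23.35
eef_pos: [501.3, -341.9, 123.1]
orientation: [3.14, 0.0, 1.384]
wrist_force: [-0.4, 0.3, -0.1]
finger_gap: 0.998
grasp_force: 0.0
None
([557.3, 267.6, 62.7, 43.9, 43.9, 0.0], [-0.7, 34.8])
([556.4, 201.2, 76.9, 36.8, 36.6, 87.9], [0.8, -31.5])
([553.2, 132.5, 91.5, 36.6, 35.4, 47.1], [0.2, -100.4])
[ 501.05867327 -341.87130747  122.86121134] [1.79926006e+02 1.77808351e-02 7.93153986e+01]
[ 500.98259527 -341.82246312  122.73436879] [1.79938091e+02 1.53034589e-02 7.93143189e+01]
```

Three jars are placed well. Next is the necked jar: TCP z 78, dy −1.5.

```bash
python3 -m inch '[{"hand":1,"tx":0,"ty":-1.5,"tz":-15,"yaw":0},{"hand":1,"tx":0,"ty":-1.5,"tz":-35,"yaw":0},{"hand":1,"tx":0,"ty":-1.5,"tz":-45,"yaw":0},{"hand":0.1,"tx":0,"ty":-1.5,"tz":-45,"yaw":0},{"hand":0.1,"tx":0,"ty":-1.5,"tz":-45,"yaw":0},{"hand":0.1,"tx":0,"ty":-1.5,"tz":-45,"yaw":0},{"hand":0.1,"tx":0,"ty":-1.5,"tz":-45,"yaw":0},{"hand":0.1,"tx":0,"ty":-1.5,"tz":-45,"yaw":0}]'; python3 -m inch '[{"hand":0.1,"tx":0,"ty":0,"tz":0,"yaw":0},{"hand":0.1,"tx":0,"ty":0,"tz":0,"yaw":0},{"hand":0.1,"tx":0,"ty":0,"tz":0,"yaw":0},{"hand":0.1,"tx":0,"ty":0,"tz":0,"yaw":0},{"hand":0.1,"tx":0,"ty":0,"tz":5,"yaw":0},{"hand":0.1,"tx":0,"ty":0,"tz":25,"yaw":0},{"hand":0.1,"tx":0,"ty":0,"tz":65,"yaw":0},{"hand":0.1,"tx":0,"ty":0,"tz":110,"yaw":0}]'
```

```text
time_s: 24.5
eef_pos: [500.8, -343.2, 77.4]
orientation: [3.141, 0.0, 1.384]
wrist_force: [-0.3, -0.1, 0.1]
finger_gap: 0.479
grasp_force: 0.0
time_s: 25.5
eef_pos: [500.4, -343.2, 189.2]
orientation: [-3.141, 0.0, 1.384]
wrist_force: [0.5, -0.4, -0.9]
finger_gap: 0.274
grasp_force: 30.0
```

```bash
python3 -m inch '[{"hand":0.1,"tx":2,"ty":25,"tz":5,"yaw":1},{"hand":0.1,"tx":7,"ty":80,"tz":5,"yaw":2},{"hand":0.1,"tx":12,"ty":138,"tz":5,"yaw":3},{"hand":0.1,"tx":17,"ty":196,"tz":5,"yaw":4},{"hand":0.1,"tx":22,"ty":254,"tz":5,"yaw":5},{"hand":0.1,"tx":27,"ty":312,"tz":5,"yaw":6},{"hand":0.1,"tx":32,"ty":370,"tz":5,"yaw":7},{"hand":0.1,"tx":37,"ty":428,"tz":5,"yaw":8.6}]'; python3 -m inch '[{"hand":0.1,"tx":5,"ty":58,"tz":0,"yaw":0},{"hand":0.1,"tx":10,"ty":116,"tz":0,"yaw":0},{"hand":0.1,"tx":15,"ty":174,"tz":0,"yaw":0},{"hand":0.1,"tx":20,"ty":225,"tz":0,"yaw":0},{"hand":0.1,"tx":22,"ty":250,"tz":0,"yaw":0},{"hand":0.1,"tx":22,"ty":250,"tz":0,"yaw":0},{"hand":0.1,"tx":22,"ty":250,"tz":-20,"yaw":0},{"hand":0.1,"tx":22,"ty":250,"tz":-60,"yaw":0}]'
```

```text
time_s: 26.5
eef_pos: [538.1, 86.5, 193.8]
orientation: [3.139, -0.001, 1.535]
wrist_force: [0.3, 0.0, -1.5]
finger_gap: 0.277
grasp_force: 30.0
time_s: 27.5
eef_pos: [561.1, 332.9, 132.7]
orientation: [3.138, -0.001, 1.532]
wrist_force: [-0.3, 1.0, -0.8]
finger_gap: 0.277
grasp_force: 30.0
```

```bash
python3 -m inch '[{"hand":0.1,"tx":0,"ty":1,"tz":-20,"yaw":0},{"hand":0.1,"tx":0,"ty":1,"tz":-40,"yaw":0},{"hand":0.1,"tx":0,"ty":1,"tz":-50,"yaw":0},{"hand":0.1,"tx":0,"ty":1,"tz":-54.5,"yaw":0},{"hand":0.1,"tx":0,"ty":1,"tz":-54.5,"yaw":0},{"hand":0.1,"tx":0,"ty":1,"tz":-54.5,"yaw":0},{"hand":1,"tx":0,"ty":1,"tz":-54.5,"yaw":0},{"hand":1,"tx":0,"ty":1,"tz":-54.5,"yaw":0}]'; python3 -m inch '[{"hand":1,"tx":0,"ty":0,"tz":0,"yaw":0},{"hand":1,"tx":0,"ty":0,"tz":0,"yaw":0},{"hand":1,"tx":0,"ty":0,"tz":0,"yaw":0},{"hand":1,"tx":0,"ty":0,"tz":15,"yaw":0},{"hand":1,"tx":0,"ty":0,"tz":60,"yaw":0},{"hand":1,"tx":0,"ty":0,"tz":115,"yaw":0},{"hand":1,"tx":-2,"ty":-40,"tz":120,"yaw":0},{"hand":1,"tx":-6,"ty":-95,"tz":120,"yaw":0}]'; python3 -m inch '[{"hand":1,"tx":-5,"ty":-60,"tz":0,"yaw":0},{"hand":1,"tx":-10,"ty":-118,"tz":0,"yaw":0},{"hand":1,"tx":-16,"ty":-176,"tz":0,"yaw":0},{"hand":1,"tx":-22,"ty":-234,"tz":0,"yaw":0},{"hand":1,"tx":-28,"ty":-292,"tz":0,"yaw":0},{"hand":1,"tx":-34,"ty":-350,"tz":0,"yaw":0},{"hand":1,"tx":-40,"ty":-408,"tz":0,"yaw":0},{"hand":1,"tx":-46,"ty":-464,"tz":0,"yaw":0}]';python3 - <<'E'
from meas import *
im,d=grab('top');W=world('top',d)
for j in jars(W,np.array([556.7,232.8]),-2.1):print(j)
i2,_=grab('side');print(manip.state()['time_s'])
cv2.imwrite('pics/t2.png',np.hstack([cv2.resize(im[130:220,80:280],(400,180)),cv2.resize(i2[90:210,150:300],(375,300))[:180]]) if 0 else cv2.resize(i2[90:230,150:350],None,fx=3,fy=3))
E
```

```text
time_s: 28.5
eef_pos: [559.9, 336.0, 78.1]
orientation: [3.141, -0.0, 1.534]
wrist_force: [-0.0, 0.5, 0.3]
finger_gap: 0.469
grasp_force: 0.0
time_s: 29.5
eef_pos: [554.3, 241.6, 199.9]
orientation: [3.138, -0.002, 1.538]
wrist_force: [-0.0, 0.6, -0.1]
finger_gap: 1.001
grasp_force: 0.0
time_s: 30.5
eef_pos: [507.6, -225.2, 199.0]
orientation: [3.14, -0.0, 1.534]
wrist_force: [0.2, 0.3, 0.4]
finger_gap: 1.004
grasp_force: 0.0
([559.1, 335.3, 88.7, 23.9, 23.6, 12.6], [-1.3, 102.5])
([556.9, 267.8, 62.2, 43.9, 43.5, 2.6], [-1.0, 34.9])
([556.4, 201.5, 76.7, 36.5, 36.3, 88.6], [0.9, -31.3])
([552.9, 132.0, 91.4, 37.0, 35.8, 2.9], [-0.1, -100.9])
30.6
```

View pics/t2.png

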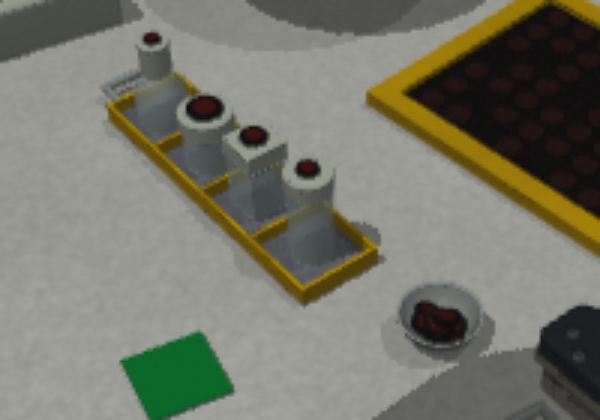

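The picture shows all four jars upright, one per compartment. From the handle they are necked (152,60), squat (205,120), square (255,160) and tall (308,190), which is the required reverse order. Heights match jars standing on the floor pads, and the arm is clear.

```bash
python3 -c "from cell import manip;print(manip.close_job())"
```

```text
the job is handed in; nothing more can be done
None
```

All four jars stand upright in the other rack in reverse order from its handle (necked, squat, square, tall), and the job was handed in at about 31 s of robot time.

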